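# Reset the tripped breaker

### The job

The breaker with the blue lever on the portable power distributor has tripped: its lever stands midway. Reset it with the fingertips, without gripping the lever: push it gently all the way to off (towards the side with the blue outlet caps), then all the way back to on, like its neighbours, and withdraw. Leave the other levers and the tools and tape lying on and beside the box as they are.

Things in the scene. Friction and masses are not known exactly. Their poses are not given: they have to be found in the camera images.
- distributor: Portable power distributor: black rubber box 240 (x) x 310 (y) x 105 mm, fixed. Origin: centre of underside, on the bench. -x side, towards the robot: three round blue outlet caps (23 mm proud); +x side: pale clear flap hanging down. Carrying bows at the y ends, 36 mm proud. On top three white breakers side by side along y, 78 mm apart, in varying order; levers 22 mm to +x of the box centre.
- lever_blue (a joint): Blue lever, the tripped one. 0 = upright, midway; -0.55 = fully off (leaning to the outlet caps), +0.55 = fully on (leaning to the flap); rad. Starts within 0.12 of midway. Stays where it is left up to about 0.4 either side; beyond that it snaps by itself to the stop at 0.55. About 4 N at the tip moves it from midway, about 10 N near the face brings it back from a stop.
- lever_blue_pivot (a point): Point on the hinge axis of the blue lever, 14 mm below the breaker's face, at mid width. Its axes are the box's: x from the outlet caps to the flap, y along the hinge and the row of breakers. It does not move.
- lever_blue_tip (a point): Middle of the blue lever's tip, 38 mm from its hinge axis (24 mm above the face when upright, 18 mm at either end). Its z points outward along the lever, y along the hinge. The lever is a bar 22 mm wide (y) and 12 mm thick (x).
- lever_black (a joint): Lever of the breaker with the black lever, same form, on (0.55) at the start. To be left on.
- lever_black_tip (a point): Middle of the black lever's tip, 38 mm from its hinge axis.
- lever_green (a joint): Lever of the breaker with the green lever, same form, on (0.55) at the start. To be left on.
- lever_green_tip (a point): Middle of the green lever's tip, 38 mm from its hinge axis.
- tape_roll: Loose roll of thread tape, blue and white, 58 mm across, 14 mm high, lying on the box top between the breakers and the outlet side. Origin: centre of its underside.
- pliers: Loose pliers with blue grips, 193 (x) x 67 x 14 mm, on the bench to the left of the box. Origin: underside, middle.
- screwdriver: Loose screwdriver with a yellow handle, 207 (y) x 31 x 35 mm, on the bench to the right of the box. Origin: underside, middle.
- breaker_blue: White breaker with the blue lever, 112 (x) x 70 (y) mm, fixed on the box. Origin: centre of its underside, 108 mm above the bench; the face round the lever, 70 x 70 mm, lies 20 mm higher. Axes as the box's.
- breaker_black: White breaker with the black lever, 112 (x) x 70 (y) mm, fixed on the box. Origin: centre of its underside, 108 mm above the bench; the face round the lever, 70 x 70 mm, lies 20 mm higher. Axes as the box's.
- breaker_green: White breaker with the green lever, 112 (x) x 70 (y) mm, fixed on the box. Origin: centre of its underside, 108 mm above the bench; the face round the lever, 70 x 70 mm, lies 20 mm higher. Axes as the box's.

How it is judged:
By the outcome, as a careful person would: the job done as asked, in the order asked, and still so for the second after the job is handed in, with the robot touching nothing.
It also fails if it takes over 42 s, if anything falls off the work surface, if the arm or the gripper's body presses on something with over 40 N, if the wrist force passes 120 N, or if a joint passes its speed limit or range.

### The arm

A 6-joint arm with a two-finger parallel gripper is mounted at the origin on a cart in front of the work surface, level with it; the furniture and walls round the work are solid. World frame = base frame: x ahead of the robot, y to its left, z up, the work surface at z = 0. Lengths are in m, angles in rad, forces in N, time in s.
With the tool pointing down it reaches from about 0.35 to 0.975 m from the base axis. Payload 7.1 kg.
Tool frame: the origin (TCP) lies midway between the tips of the shut fingers; the grasp point (between the pads) lies 19 mm behind it; z points along the fingers, y is the line along which they close (so a half turn about z gives the same grasp; the last joint's range is limited). The gripper opens to 88 mm and grips with 3 to 60 N. Pads are 20 mm wide; open, the fingers measure 115 mm over their backs; the gripper's body (75 mm by 178 mm) begins 61 mm behind the grasp point.
Start: joints at [-1.224, 0.423, 1.63, -0, 1.089, -0.019], TCP at [0.224, -0.584, 0.223] pointing down, gripper open.
Joint ranges: [-3, 3], [-0.9, 2.11], [0.09, 2.58], [-1.31, 4.45], [0.11, 2.69], [-2.54, 2.54]. Speed limits (rad/s): [2.39, 2.39, 3.01, 3.14, 3.14, 3.14].

### API

Orientations are given as a unit quaternion [w, x, y, z].
In Python, from station import move_pose, movel, movej, command_gripper, wait, inverse_kinematics, read_camera, camera_info, MotionError, job_done, get_time, get_joint_pos, get_qvel, get_effort, get_tcp_pos, get_ee_rot, get_ft_force, get_ft_torque, get_grip_width, get_finger_force gives the robot as it stands. Calls block until the motion is done:
- move_pose(position, orientation): joint-space move of the TCP to a pose.
- movel(position, frame=None, v=0.15, until_force=None): straight line of the TCP; frame=None keeps the orientation; v is the mean speed in m/s. With until_force (N) it stops when the force on the tool has changed by that much, and returns True; else False.
- movej(angles): joint-space move.
- command_gripper(opening): opening from 0.0 (shut) to 1.0 (fully open); the grip force is fixed at half the most; returns when the fingers have stopped.
- wait(seconds).
- inverse_kinematics(position, orientation): joint angles nearest the present ones, or None.
- read_camera(name): name is "scene" or "top" or "wrist"; returns the picture (420x560x3 uint8, red, green, blue); there is no depth.
- camera_info(name): a dict with "intrinsics" (3x3 intrinsics, pixels), "dist" ([k1, k2, p1, p2, k3] as OpenCV has them; the pictures are not rectified), "T" (4x4, takes a point from camera to world coordinates); the wrist camera has in their place "tool_from_camera" (4x4, takes a point from camera to tool coordinates, whose origin is the TCP and whose axes are the flange's). Camera axes: x right, y up, looking along -z (the intrinsics and any distortion apply to the point x, -y, -z); pixel columns grow to the right and rows downward; lengths in m; the calibration is good to about 2 mm. A picture is of the moment at which its call begins: read the wrist's pose just before it. camera_info takes no time and is no camera call.
A pose or a line that the arm cannot do raises MotionError and nothing moves.
- job_done(): hands the job in; it is judged then, once.
Readings, each from a call of its own:
- get_time(): time.
- get_joint_pos(): joint angles.
- get_qvel(): joint speeds.
- get_effort(): joint torques, N m.
- get_tcp_pos(): TCP position.
- get_ee_rot(): TCP orientation.
- get_ft_force(): force on the tool from outside, world axes, zero at the start.
- get_ft_torque(): the same for the moment, N m.
- get_grip_width(): opening from 0.0 (shut) to 1.0 (fully open).
- get_finger_force(): force on a finger pad.
Only numpy, scipy, OpenCV 4.12 (cv2) and the standard library are available. Lean on these libraries where they do the work, as an engineer would, in place of code of your own. Each camera call takes 0.05 s, during which the arm holds its last target. There are 200 camera calls.

## Working session

There is one attempt and no reset: what is moved stays moved. The work goes in short steps, each a Python script; the robot and the scene stay as the last script left them, time stands still between calls to the robot, and variables do not carry over. Pictures are saved under pics/ and viewed, at most 10 in all, crops included, and the job is handed in when it is done.

```bash
mkdir -p pics; python3 - <<'E'
from station import *
import cv2,numpy as np
for n in("top","scene"):
    im=read_camera(n); cv2.imwrite(f"pics/{n}0.png",cv2.resize(im[:,:,::-1],(800,600),interpolation=cv2.INTER_CUBIC))
    i=camera_info(n); print(n,i["T"],i["intrinsics"],i["dist"])
print(get_ee_rot(),get_time(),camera_info("wrist"))
E
```

```text
top [[-1.88855658e-05  9.98316501e-01 -5.80014121e-02  4.75617794e-01]
 [-9.99981077e-01 -3.75670302e-04 -6.14041347e-03  3.12614293e-02]
 [-6.15186550e-03  5.80001986e-02  9.98297617e-01  1.05909494e+00]
 [ 0.00000000e+00  0.00000000e+00  0.00000000e+00  1.00000000e+00]] [[478.97827275   0.         277.8694586 ]
 [  0.         478.97827275 208.2563254 ]
 [  0.           0.           1.        ]] [-0.11660894  0.          0.          0.          0.        ]
scene [[-0.79831487  0.41664079 -0.4348607   0.15078995]
 [-0.60214933 -0.56475535  0.56432932  0.57672697]
 [-0.01046729  0.71236356  0.70173256  0.75438568]
 [ 0.          0.          0.          1.        ]] [[421.00692466   0.         277.91389344]
 [  0.         421.00692466 208.56221519]
 [  0.           0.           1.        ]] [-0.04495506  0.          0.          0.          0.        ]
[-6.63205652e-04  9.83321350e-01  1.81875427e-01 -1.11499197e-04] 0.1 {'intrinsics': array([[352.73555885,   0.        , 282.2367095 ],
       [  0.        , 352.73555885, 210.14458283],
       [  0.        ,   0.        ,   1.        ]]), 'dist': array([-0.03741634,  0.        ,  0.        ,  0.        ,  0.        ]), 'tool_from_camera': array([[-7.67944885e-04,  9.64959762e-01,  2.62396775e-01,
         7.12427801e-02],
       [ 9.99999336e-01,  9.66401335e-04, -6.27271530e-04,
         5.99472537e-05],
       [-8.58872381e-04,  2.62396119e-01, -9.64959864e-01,
        -1.62469221e-01],
       [ 0.00000000e+00,  0.00000000e+00,  0.00000000e+00,
         1.00000000e+00]])}
```

View pics/top0.png

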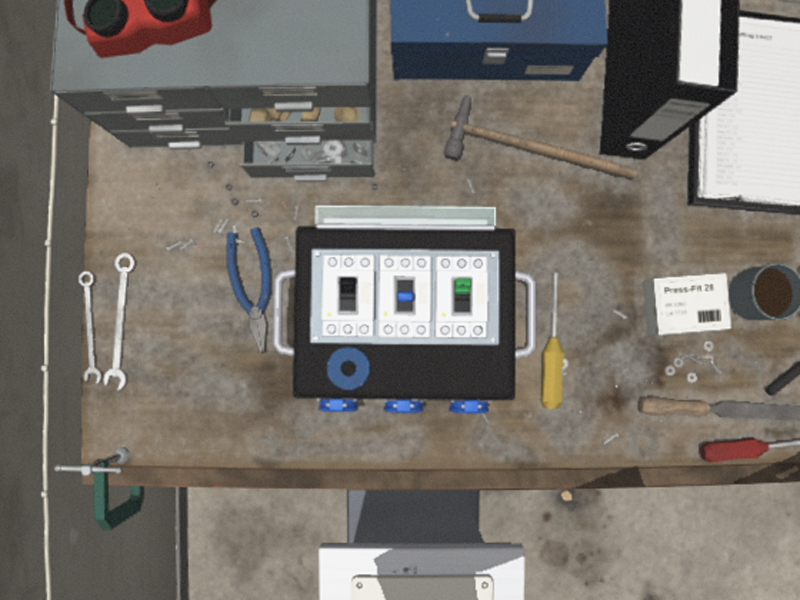

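View pics/scene0.png

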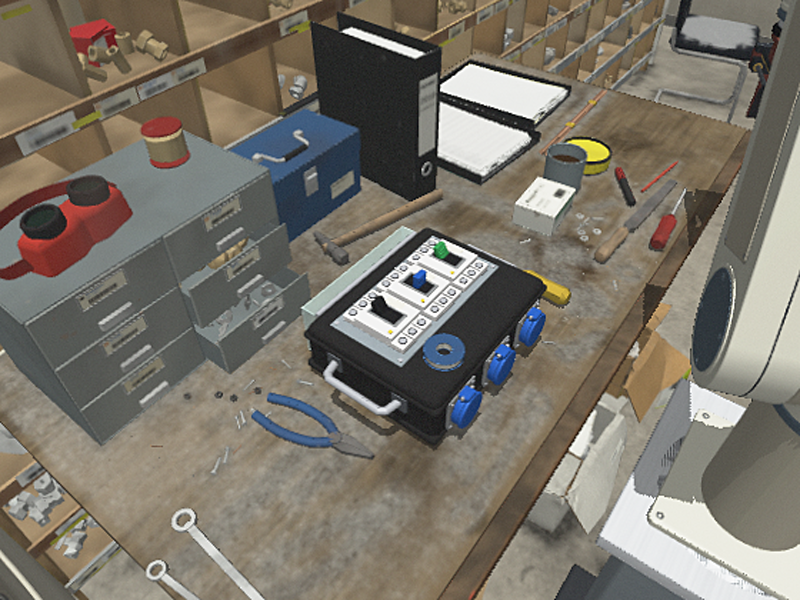

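Top view: blue lever is the middle one, tip near (405,296) in the 800-px image, with black at +y and green at -y. The tape is at (348,369), clear of the levers. The box is nearly square to the axes.

```bash
cat > h.py <<'E'
from station import *
import cv2,numpy as np
from scipy.spatial.transform import Rotation as R
def T_tool():
    q=get_ee_rot(); T=np.eye(4); T[:3,:3]=R.from_quat(np.r_[q[1:],q[0]]).as_matrix(); T[:3,3]=get_tcp_pos(); return T
def ray(name,px,z,T=None):  # px in native pixels -> point on plane z
    i=camera_info(name); T=i["T"] if T is None else T@i["tool_from_camera"]
    u=cv2.undistortPoints(np.array([[px]],float),i["intrinsics"],np.array(i["dist"]))[0,0]
    d=T[:3,:3]@[u[0],-u[1],-1]; o=T[:3,3]
    return o+d*(z-o[2])/d[2]
E
python3 - <<'E'
from h import *
for n,p,z in[("blue",(405,296),.151),("black",(347,283),.146),("green",(463,284),.146),("tl",(312,248),.108),("tr",(498,252),.108),("br",(498,345),.108),("bl",(311,342),.108)]:
    print(n,ray("top",np.array(p)*.7,z).round(4))
p=ray("top",np.array((405,296))*.7,.151)
t=get_tcp_pos(); movel([t[0],t[1],.33]); command_gripper(0)
move_pose([p[0]-.03,p[1],.29],[0,1,0,0])
T=T_tool(); im=read_camera("wrist"); np.save("T1.npy",T)
cv2.imwrite("pics/w1.png",cv2.resize(im[:,:,::-1],(800,600),interpolation=cv2.INTER_CUBIC)); print(T.round(3),get_time())
E
```

```text
blue [0.5304 0.0262 0.151 ]
black [0.5482 0.1038 0.146 ]
green [ 0.5468 -0.0516  0.146 ]
tl [0.6005 0.1563 0.108 ]
tr [ 0.5947 -0.1044  0.108 ]
br [ 0.4647 -0.1033  0.108 ]
bl [0.4689 0.1567 0.108 ]
[[ 1.    -0.001  0.     0.501]
 [-0.001 -1.    -0.     0.026]
 [ 0.     0.    -1.     0.29 ]
 [ 0.     0.     0.     1.   ]] 4.7417
```

View pics/w1.png

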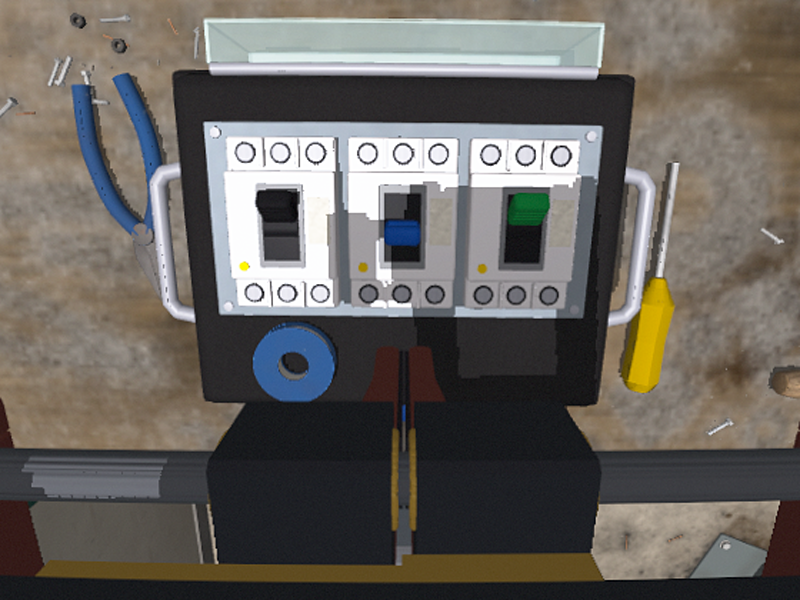

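Wrist view: blue lever tip at (403,232), with its window from row 185 to 268. Black and green lean up (+x), and the fingers are shut.

```bash
python3 - <<'E'
from h import *
T=np.load("T1.npy")
for n,p,z in[("win",(402,227),.128),("bluetopedge",(402,221),.152),("bluelow",(402,244),.150),("blackwin",(280,226),.128),("greenwin",(523,228),.128)]:
    print(n,ray("wrist",np.array(p)*.7,z,T).round(4))
print(get_ft_force())
P=np.array([.5275,.0262]); Z=.137
movel([P[0]+.032,P[1],.20]); movel([P[0]+.032,P[1],Z],v=.08,until_force=6)
f0=np.array(get_ft_force()); print("down",get_tcp_pos(),f0)
T=T_tool()
for x in np.arange(.028,-.0051,-.003):
    h=movel([P[0]+x,P[1],Z],v=.03,until_force=20); print(round(x,3),h,np.round(get_tcp_pos(),4),np.round(np.array(get_ft_force())-f0,1))
    if h: break
im=read_camera("scene")[120:250,180:380]
cv2.imwrite("pics/s2.png",cv2.resize(im[:,:,::-1],(800,520),interpolation=cv2.INTER_CUBIC)); print(get_time())
E
```

```text
win [0.5325 0.0259 0.128 ]
bluetopedge [0.5389 0.0259 0.152 ]
bluelow [0.5249 0.0259 0.15  ]
blackwin [0.5334 0.1044 0.128 ]
greenwin [ 0.5318 -0.052   0.128 ]
[-0.72189267  0.12664347 -0.3821627 ]
down [0.5598922  0.02622437 0.13732111] [0.32837891 0.52759011 0.18225758]
0.028 False [0.5554 0.0262 0.1374] [ 0.5  0.7 -0.7]
0.025 False [0.5523 0.0262 0.1371] [-0.  -0.9 -0.4]
0.022 False [0.5493 0.0262 0.137 ] [-0.   0.5 -0.5]
0.019 False [0.547  0.0262 0.1373] [ 2.3 -0.3  1.2]
0.016 False [0.5433 0.0262 0.1371] [ 0.9 -1.   1. ]
0.013 False [0.5395 0.0262 0.1366] [ 1.  -1.  -0.3]
0.01 False [0.5371 0.0262 0.1369] [-0.  -0.5 -1. ]
0.007 False [0.5359 0.0262 0.1375] [ 5.5  0.4 -0.6]
0.004 False [0.5351 0.0262 0.1383] [10.6 -0.3 -0.5]
0.001 False [0.5344 0.0263 0.1391] [14.8 -0.1 -0.6]
-0.002 False [0.5335 0.0263 0.1399] [18.5  0.3 -0.7]
-0.005 False [0.5327 0.0263 0.1408] [22.9 -0.4  0.4]
9.6333
```

View pics/s2.png

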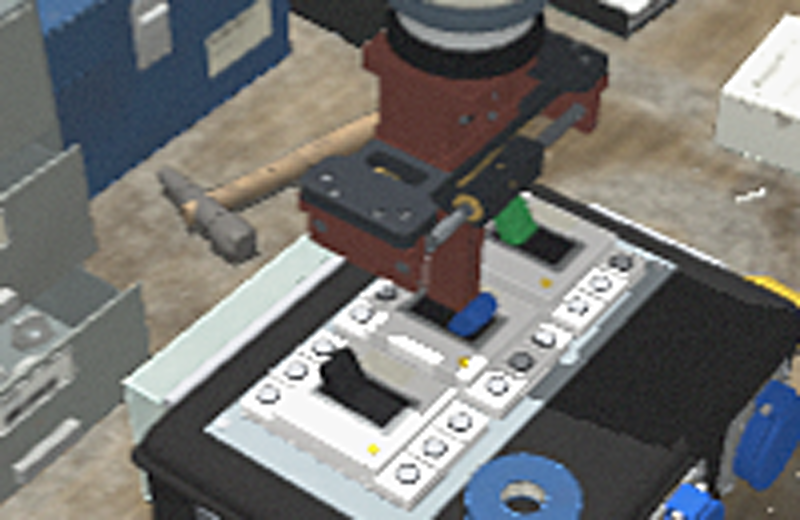

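Blue lever is down at the off stop: firm contact at TCP x≈0.5365, so the pivot is about 0.5335. Now the return stroke.

```bash
python3 - <<'E'
from h import *
P=np.array([.5335,.0262]); Z=.137
movel([P[0]+.015,P[1],Z]);movel([P[0]+.015,P[1],.19]); movel([P[0]-.048,P[1],.19]); h=movel([P[0]-.048,P[1],Z],v=.08,until_force=6)
f0=np.array(get_ft_force()); print("down",h,get_tcp_pos(),f0)
for x in np.arange(-.042,.0061,.003):
    h=movel([P[0]+x,P[1],Z],v=.03,until_force=30); f=np.array(get_ft_force())-f0
    print(round(x,3),h,np.round(get_tcp_pos(),4),np.round(f,1))
    if h or (x>-.008 and f[0]<-12): break
movel([P[0]-.015,P[1],Z]); movel([P[0]-.015,P[1],.20]); movel([P[0]-.04,P[1],.29])
T=T_tool(); im=read_camera("wrist")[60:300,120:440]
cv2.imwrite("pics/w3.png",cv2.resize(im[:,:,::-1],(800,600),interpolation=cv2.INTER_CUBIC)); print(get_time(),get_ft_force())
E
```

```text
down False [0.4858434  0.02621092 0.1371774 ] [ 0.06311163 -0.0662261  -0.33369819]
-0.042 False [0.4919 0.0262 0.1373] [-1.5  0.1  1.2]
-0.039 False [0.4947 0.0262 0.137 ] [0.5 0.7 0.7]
-0.036 False [0.4968 0.0262 0.1368] [-3.2  0.2  2.7]
-0.033 False [0.4972 0.0262 0.1364] [-11.3  -0.4   7.6]
-0.03 False [0.4992 0.0262 0.1363] [-13.6  -0.5  10.3]
-0.027 False [0.5041 0.0262 0.1367] [-8.8 -0.   7.5]
-0.024 False [0.5084 0.0262 0.1369] [-4.9 -0.7  4.1]
-0.021 False [0.5122 0.0262 0.137 ] [-4.1 -0.9  3.4]
-0.018 False [0.5157 0.0262 0.137 ] [-2.8 -0.2  2.3]
-0.015 False [0.5189 0.0262 0.137 ] [-1.5 -0.2  1.6]
-0.012 False [0.5223 0.0262 0.1371] [0.  0.2 0.5]
-0.009 False [0.5251 0.0262 0.1371] [-0.4 -0.2 -0.3]
-0.006 False [0.5278 0.0262 0.137 ] [-0.4  0.   1.5]
-0.003 False [0.5289 0.0262 0.1365] [-5.5  0.2  2.6]
0.0 False [0.5294 0.0262 0.1362] [-13.1  -0.5   9.7]
17.3333 [-0.65476894 -0.80247086 -0.66283413]
```

View pics/w3.png

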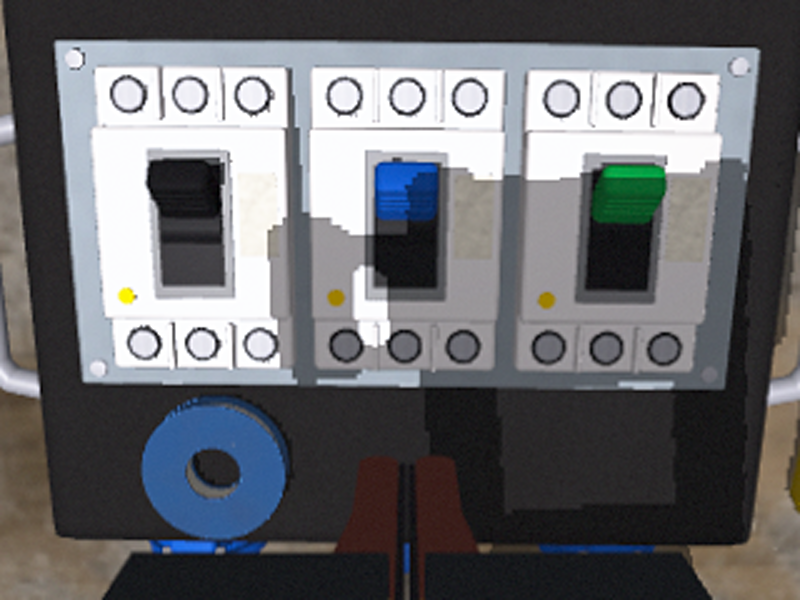

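The blue lever at (407,190) now leans to the flap side like black (185,190) and green (628,192). The tape hasn't moved and the arm is clear.

```bash
python3 -c "
from station import *
print(job_done())"
```

```text
the job is handed in; nothing more can be done
None
```

The blue breaker was pushed fully off, then fully back on to match its neighbours; the arm withdrew clear and the job was handed in at about 17 s, with the other levers and tape unmoved in the last picture (pliers and screwdriver mostly out of its frame, never approached).

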